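# Pack the robotics kit away on the bench shelf

### The arm

A 6-joint arm with a two-finger parallel gripper is mounted at the origin on the work surface. World frame = base frame: x ahead of the robot, y to its left, z up, the work surface at z = 0. Lengths are in m, angles in degrees, forces in N, time in s.
With the tool pointing down it reaches from about 0.325 to 0.85 m from the base axis. Payload 15.5 kg.
Tool frame: the origin (TCP) lies at the very end of the fingers, on their centre line; the grasp point (between the pads) lies arm.grip_depth behind it (arm.grip_depth is the distance from the TCP to the grasp point, in m); z points along the fingers, y is the direction in which the jaws open and shut (so a half turn about z gives the same grasp; the last joint's range is limited). The gripper opens to 91 mm and grips with 3 to 60 N. Pads are 32 mm wide; open, the fingers measure 118 mm over their backs; the gripper's body (76 mm by 178 mm) begins 60 mm behind the grasp point.
Start: joints at [-74.57, 28.281, 77.091, -0, 74.628, -5.472], TCP at [0.223, -0.584, 0.214] pointing down, gripper open.
Joint ranges: [-166.48, 166.48], [-47.26, 123.95], [12.59, 153.08], [-70.14, 250.14], [6.76, 159.57], [-176.63, 176.63]. Speed limits (degrees/s): [108.29, 108.29, 147.25, 172.46, 172.46, 172.46].

### API

Orientations are given as a 3x3 rotation matrix whose columns are the frame's x, y, z axes.
In Python, from rig import arm gives the robot as it stands. Calls block until the motion is done:
- arm.move_to(position, orientation): joint-space move of the TCP to a pose.
- arm.move_l(position, orientation=None, feed=0.15): straight line of the TCP; orientation=None keeps the orientation; feed is the mean speed in m/s.
- arm.move_joints(angles): joint-space move.
- arm.grip(opening): finger opening in m; the grip force is fixed at half the most; returns when the fingers have stopped.
- arm.sleep(seconds).
- arm.solve_ik(position, orientation): joint angles nearest the present ones, or None.
- arm.snapshot(name): name is "scene" or "side" or "wrist"; returns the picture (400x640x3 uint8, red, green, blue); there is no depth.
- arm.get_calibration(name): a dict with "intrinsics" (3x3 intrinsics, pixels), "k1" (the pictures are not rectified: a ray, as slopes to the right and down, at radius r is drawn at 1 + k1 r^2 times it, then the intrinsics apply), "cam_to_world" (4x4, takes a point from camera to world coordinates). Camera axes: x right, y down, z forward; pixel columns grow to the right and rows downward; lengths in m; the calibration is good to about 2 mm. A picture is of the moment at which its call begins: read the wrist's pose just before it. get_calibration takes no time and is no camera call; for the wrist camera it gives the pose at the moment of the call.
A pose or a line that the arm cannot do raises arm.Unreachable and nothing moves.
- arm.sign_off(): hands the job in, once; it reports no verdict.
Readings, each from a call of its own:
- arm.current_t(): time.
- arm.current_joint_positions(): joint angles.
- arm.current_dq(): joint speeds.
- arm.current_tau(): joint torques, N m.
- arm.current_ee_pos(): TCP position.
- arm.current_tool_rot(): TCP orientation.
- arm.current_force(): force on the tool from outside, world axes, zero at the start.
- arm.current_torque(): the same for the moment, N m.
- arm.current_width(): finger opening in m.
Only numpy, scipy, OpenCV 4.12 (cv2) and the standard library are available. Lean on these libraries where they do the work, as an engineer would, in place of code of your own. Each camera call takes 0.05 s, during which the arm holds its last target. There are 200 camera calls.

### The job

Pack up the robotics bench: take the nut driver off the shelf and put it in the tan tool tray, and put every loose motor on the shelf in one neat straight row that carries on to the right (as the robot sees it) from the motor already there, flat, square to the shelf, gear-cap ends towards the robot, close side by side with no more than about a centimetre between neighbours. Stack every loose hardware case squarely, lid up and edges flush, on the case lying at the other end of the shelf, and leave the wheel lying on the bench where it is.

Things in the scene. Friction and masses are not known exactly. Their poses are not given: they have to be found in the camera images.
- shelf_top (a point): low grey steel bench-top shelf, fixed, at the far side of the bench, its board 60 mm above the bench, closed down to the bench on all sides, 560 mm long (its y) x 168 mm deep (its x, pointing away from the robot) outside, with a lip 4 mm thick standing 6 mm above the board all round. The point is the middle of the board's upper face, turned as the shelf is; z up
- motor0_mid (a point): the first motor of the row: it already stands near the left end of the shelf (+y end, left as the robot sees it), front end towards the robot; loose. A dark grey drive motor, a block 64 mm long (its x) x 52 mm wide (its y) x 38 mm high, standing flat, 0.11 to 0.23 kg; on its top a round pale gear cap lies nearer its front end (its -x end) and a black cable port nearer its back end. The point is the block's centre, 19 mm above its underside
- case0_mid (a point): the bottom case of the pile: it already lies near the right end of the shelf, its length across the shelf's depth; loose. A flat hardware case with a clear lid over a black base, screws inside, 110 mm long (its x) x 62 mm wide (its y) x 24 mm thick, lying flat, 0.13 to 0.25 kg. The point is its centre, 12 mm above its underside
- motor1_mid (a point): a motor to put away, lying on the bench at the start with its front end roughly towards the robot; a dark grey drive motor, a block 64 mm long (its x) x 52 mm wide (its y) x 38 mm high, standing flat, 0.11 to 0.23 kg; on its top a round pale gear cap lies nearer its front end (its -x end) and a black cable port nearer its back end. The point is the block's centre, 19 mm above its underside. It may be absent
- motor2_mid (a point): a motor to put away, lying on the bench at the start with its front end roughly towards the robot; a dark grey drive motor, a block 64 mm long (its x) x 52 mm wide (its y) x 38 mm high, standing flat, 0.11 to 0.23 kg; on its top a round pale gear cap lies nearer its front end (its -x end) and a black cable port nearer its back end. The point is the block's centre, 19 mm above its underside. It may be absent
- motor3_mid (a point): a motor to put away, lying on the bench at the start with its front end roughly towards the robot; a dark grey drive motor, a block 64 mm long (its x) x 52 mm wide (its y) x 38 mm high, standing flat, 0.11 to 0.23 kg; on its top a round pale gear cap lies nearer its front end (its -x end) and a black cable port nearer its back end. The point is the block's centre, 19 mm above its underside. It may be absent
- motor4_mid (a point): a motor to put away, lying on the bench at the start with its front end roughly towards the robot; a dark grey drive motor, a block 64 mm long (its x) x 52 mm wide (its y) x 38 mm high, standing flat, 0.11 to 0.23 kg; on its top a round pale gear cap lies nearer its front end (its -x end) and a black cable port nearer its back end. The point is the block's centre, 19 mm above its underside. It may be absent
- case1_mid (a point): a case to put away, lying on the bench at the start; a flat hardware case with a clear lid over a black base, screws inside, 110 mm long (its x) x 62 mm wide (its y) x 24 mm thick, lying flat, 0.13 to 0.25 kg. The point is its centre, 12 mm above its underside. It may be absent
- case2_mid (a point): a case to put away, lying on the bench at the start; a flat hardware case with a clear lid over a black base, screws inside, 110 mm long (its x) x 62 mm wide (its y) x 24 mm thick, lying flat, 0.13 to 0.25 kg. The point is its centre, 12 mm above its underside. It may be absent
- case3_mid (a point): a case to put away, lying on the bench at the start; a flat hardware case with a clear lid over a black base, screws inside, 110 mm long (its x) x 62 mm wide (its y) x 24 mm thick, lying flat, 0.13 to 0.25 kg. The point is its centre, 12 mm above its underside. It may be absent
- driver_grip (a point): nut driver left lying along the shelf where the row has to go: 180 mm long, dark ribbed handle 90 mm long and 26 mm thick, thin steel blade, 0.09 kg. The point is on its axis inside the handle, 50 mm from the handle's end and 13 mm above what it lies on; its x runs along the driver towards the blade's tip, which is 130 mm from the point
- tray_floor (a point): open tan tool tray on the bench at the left, fixed, 250 mm long (its x) x 140 mm wide (its y), 35 mm high outside, walls 5 mm. The point is the middle of its floor's upper face, 5 mm above the bench
- wheel: a black wheel with rollers round its rim, 98 mm across and 32 mm high, lying flat; a bystander on the bench, origin at the middle of its underside, not to be disturbed
There are look-alikes about, which are no part of the job. Leave any orange look-alike of the part that bears case1_mid alone.

How it is judged (in metres and radians):
At the end, for the whole second after the job is handed in: Motors flat on the shelf, caps to the robot, square within 8 deg; each put-away one has a motor to its left, in line within 10 mm, gap up to 15 mm. Cases flat, lid up, on the bottom case, centred within 10 mm, turned within 8 deg. Driver in the tray. All at rest (y of case0_mid in the frame of motor0_mid below -0.2 m and z of motor0_mid in the frame of shelf_top between 0.013 and 0.025 m and angle between each of motor0_mid, motor1_mid, motor2_mid, motor3_mid, motor4_mid's own z axis and vertical below 0.1 rad and angle between the x axis of each of motor0_mid, motor1_mid, motor2_mid, motor3_mid, motor4_mid, case0_mid and the x axis of shelf_top, either way round below 0.14 rad and linear speed of each of motor0, motor1, motor2, motor3, motor4, case0, case1, case2, case3, driver below 0.02 m/s and z of motor1_mid in the frame of shelf_top between 0.013 and 0.025 m and y of motor0_mid in the frame of motor1_mid above 0.04 m and ((y of motor1_mid in the frame of motor0_mid between -0.067 and -0.048 m and x of motor1_mid in the frame of motor0_mid between -0.01 and 0.01 m) or (y of motor1_mid in the frame of motor2_mid between -0.067 and -0.048 m and x of motor1_mid in the frame of motor2_mid between -0.01 and 0.01 m) or (y of motor1_mid in the frame of motor3_mid between -0.067 and -0.048 m and x of motor1_mid in the frame of motor3_mid between -0.01 and 0.01 m) or (y of motor1_mid in the frame of motor4_mid between -0.067 and -0.048 m and x of motor1_mid in the frame of motor4_mid between -0.01 and 0.01 m)) and z of motor2_mid in the frame of shelf_top between 0.013 and 0.025 m and y of motor0_mid in the frame of motor2_mid above 0.04 m and ((y of motor2_mid in the frame of motor0_mid between -0.067 and -0.048 m and x of motor2_mid in the frame of motor0_mid between -0.01 and 0.01 m) or (y of motor2_mid in the frame of motor1_mid between -0.067 and -0.048 m and x of motor2_mid in the frame of motor1_mid between -0.01 and 0.01 m) or (y of motor2_mid in the frame of motor3_mid between -0.067 and -0.048 m and x of motor2_mid in the frame of motor3_mid between -0.01 and 0.01 m) or (y of motor2_mid in the frame of motor4_mid between -0.067 and -0.048 m and x of motor2_mid in the frame of motor4_mid between -0.01 and 0.01 m)) and z of motor3_mid in the frame of shelf_top between 0.013 and 0.025 m and y of motor0_mid in the frame of motor3_mid above 0.04 m and ((y of motor3_mid in the frame of motor0_mid between -0.067 and -0.048 m and x of motor3_mid in the frame of motor0_mid between -0.01 and 0.01 m) or (y of motor3_mid in the frame of motor1_mid between -0.067 and -0.048 m and x of motor3_mid in the frame of motor1_mid between -0.01 and 0.01 m) or (y of motor3_mid in the frame of motor2_mid between -0.067 and -0.048 m and x of motor3_mid in the frame of motor2_mid between -0.01 and 0.01 m) or (y of motor3_mid in the frame of motor4_mid between -0.067 and -0.048 m and x of motor3_mid in the frame of motor4_mid between -0.01 and 0.01 m)) and z of motor4_mid in the frame of shelf_top between 0.013 and 0.025 m and y of motor0_mid in the frame of motor4_mid above 0.04 m and ((y of motor4_mid in the frame of motor0_mid between -0.067 and -0.048 m and x of motor4_mid in the frame of motor0_mid between -0.01 and 0.01 m) or (y of motor4_mid in the frame of motor1_mid between -0.067 and -0.048 m and x of motor4_mid in the frame of motor1_mid between -0.01 and 0.01 m) or (y of motor4_mid in the frame of motor2_mid between -0.067 and -0.048 m and x of motor4_mid in the frame of motor2_mid between -0.01 and 0.01 m) or (y of motor4_mid in the frame of motor3_mid between -0.067 and -0.048 m and x of motor4_mid in the frame of motor3_mid between -0.01 and 0.01 m)) and angle between each of case0_mid, case1_mid, case2_mid, case3_mid's own z axis and vertical below 0.08 rad and z of case0_mid in the frame of shelf_top between 0.007 and 0.017 m and horizontal distance between each of case1_mid, case2_mid, case3_mid and case0_mid below 0.01 m and angle between the x axis of each of case1_mid, case2_mid, case3_mid and the x axis of case0_mid, either way round below 0.14 rad and z of each of case1_mid, case2_mid, case3_mid in the frame of case0_mid above 0.018 m and x of driver_grip in the frame of tray_floor between -0.125 and 0.125 m and y of driver_grip in the frame of tray_floor between -0.07 and 0.07 m and z of driver_grip in the frame of tray_floor below 0.03 m); the robot touches nothing.
It fails at once if a black wheel with rollers round its rim (bystander) is pushed more than 6 cm from its place (distance of wheel from where it was at the start of the episode above 0.06 m).
Of motor1, motor2, motor3, motor4 only 3 to 4 are there at a start; the rules pass over those that are not, and their reading is None.
Of case1, case2, case3 only 2 to 3 are there at a start; the rules pass over those that are not, and their reading is None.
At some moment in a run one of motor1, motor2, motor3, motor4 may be knocked a few centimetres aside while the robot is not near it.
It also fails if it takes over 210 s, if anything falls off the work surface, if the arm or the gripper's body presses on something with over 40 N, if the wrist force passes 120 N, or if a joint passes its speed limit or range.

## Working session

There is one attempt and no reset: what is moved stays moved. The work goes in short steps, each a Python script; the robot and the scene stay as the last script left them, time stands still between calls to the robot, and variables do not carry over. Pictures are saved under pics/ and viewed, about 12 in all and at most 16, crops included, and the job is handed in when it is done.

```bash
mkdir -p pics; ls; python3 - <<'E'
from rig import arm
import cv2,numpy as np
for n in("scene","side","wrist"):
    c=arm.get_calibration(n); print(n,np.round(c["intrinsics"],1).tolist(),c["k1"],np.round(c["cam_to_world"],3).tolist())
    im=arm.snapshot(n); cv2.imwrite(f"pics/{n}0.png",im[:,:,::-1])
print(arm.grip_depth,arm.current_t(),arm.current_width())
E
```

```text
pics
scene [[426.0, 0.0, 319.1], [0.0, 426.0, 195.3], [0.0, 0.0, 1.0]] -0.10760150558088206 [[0.335, 0.624, -0.706, 1.414], [0.942, -0.211, 0.261, -0.31], [0.013, -0.753, -0.658, 0.924], [0.0, 0.0, 0.0, 1.0]]
side [[479.3, 0.0, 315.9], [0.0, 479.3, 203.7], [0.0, 0.0, 1.0]] -0.12231183630059006 [[-0.976, -0.153, 0.156, 0.28], [-0.219, 0.72, -0.658, 0.888], [-0.012, -0.676, -0.737, 1.084], [0.0, 0.0, 0.0, 1.0]]
wrist [[282.1, 0.0, 318.6], [0.0, 282.1, 201.3], [0.0, 0.0, 1.0]] -0.01295161288852875 [[0.356, -0.9, -0.25, 0.293], [-0.934, -0.344, -0.094, -0.558], [-0.002, 0.267, -0.964, 0.384], [0.0, 0.0, 0.0, 1.0]]
0.0188 0.15 0.09095817442655599
```

View pics/scene0.png

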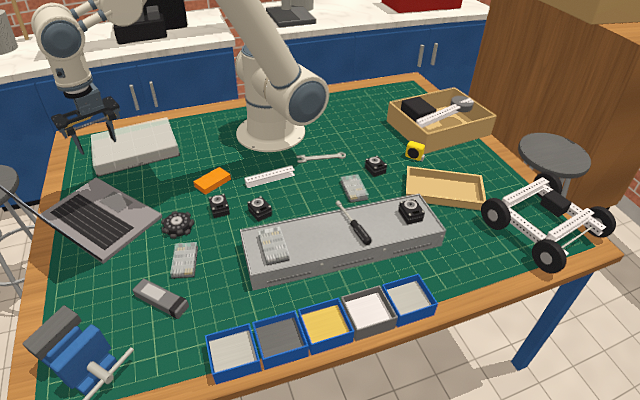

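View pics/side0.png

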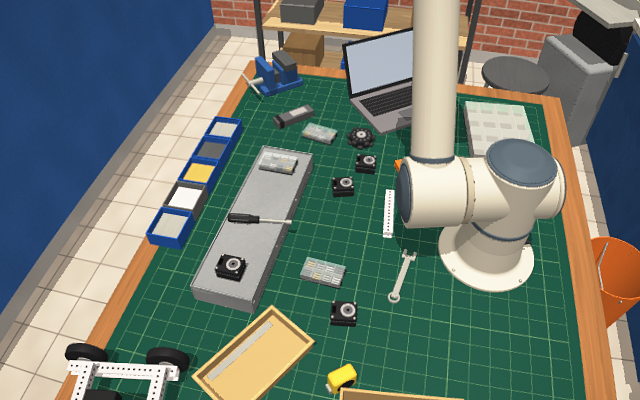

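Scene view: motors on the bench at (219,205), (260,208) and (376,165), with motor0 on the shelf at (411,210). Cases on the bench are at (184,260) and (354,187), and case0 on the shelf is at (273,244). The orange look-alike is at (212,180), a grey gadget at (160,297), the wheel at (177,223), the tray at (445,187) and a tan box at (440,118), which is not the tray. The driver is at (355,225).

```bash
cat > h.py <<'E'
from rig import arm
import cv2,numpy as np
def cal(n):
    c=arm.get_calibration(n); return (np.array(c["intrinsics"]),float(c["k1"]),np.array(c["cam_to_world"]))
def toplane(c,uv,z):
    """pixels -> world xy on plane z"""
    K,k1,T=c; uv=np.atleast_2d(np.float64(uv))
    p=cv2.undistortPoints(uv[:,None],K,np.array([k1,0,0,0,0.]))[:,0]
    d=np.c_[p,np.ones(len(p))]@T[:3,:3].T; o=T[:3,3]
    return (o+d*((z-o[2])/d[:,2])[:,None])[:,:2]
def topix(c,P):
    K,k1,T=c; P=np.atleast_2d(np.float64(P)); Ti=np.linalg.inv(T)
    return cv2.projectPoints(P,cv2.Rodrigues(Ti[:3,:3])[0],Ti[:3,3],K,np.array([k1,0,0,0,0.]))[0][:,0]
def R(yaw):
    """tool down; yaw (deg) = direction of the tool's x; jaws (tool y) open at yaw-90"""
    a=np.radians(yaw); return np.array([[np.cos(a),np.sin(a),0],[np.sin(a),-np.cos(a),0],[0,0,-1.]])
def shot(n,name=None):
    c=cal(n); im=np.array(arm.snapshot(n))[:,:,::-1].copy()
    if name: cv2.imwrite(f"pics/{name}.png",im)
    return c,im
def ortho(c,im,x0,x1,y0,y1,z,s=1000):
    """rectified top view at height z: rows = x falling, columns = y falling; s px/m"""
    xs=x1-(np.arange(int((x1-x0)*s))+.5)/s; ys=y1-(np.arange(int((y1-y0)*s))+.5)/s
    X,Y=np.meshgrid(xs,ys,indexing="ij")
    p=topix(c,np.c_[X.ravel(),Y.ravel(),np.full(X.size,z)]).reshape(*X.shape,2).astype(np.float32)
    return cv2.remap(im,p[...,0],p[...,1],cv2.INTER_LINEAR)
E
python3 - <<'E'
from h import *
c=cal("scene")
for n,uv,z in [("m",(219,202),.04),("m",(260,205),.04),("m",(376,162),.04),("m0",(411,207),.1),("c",(184,260),.024),("c",(354,187),.024),("c0",(273,244),.084),("orange",(212,180),.02),("wheel",(177,221),.03),("tray",(445,187),.02),("drvhandle",(358,231),.073),("drvtip",(339,204),.073),("sh",(242,230),.066),("sh",(249,287),0),("sh",(436,197),.066),("sh",(443,234),.066)]:
    print(n,toplane(c,uv,z).round(3))
for p in [(.45,-.25),(.45,0.05),(.45,.3),(.5,.1)]:
    q=arm.solve_ik([*p,.4],R(0)); print(p,None if q is None else np.round(q))
print(arm.current_tool_rot())
E
```

```text
m [[ 0.395 -0.265]]
m [[ 0.449 -0.147]]
m [[0.362 0.287]]
m0 [[0.662 0.25 ]]
c [[ 0.583 -0.397]]
c [[0.445 0.169]]
c0 [[ 0.658 -0.159]]
orange [[ 0.254 -0.268]]
wheel [[ 0.428 -0.399]]
tray [[0.539 0.462]]
drvhandle [[0.677 0.079]]
drvtip [[0.556 0.07 ]]
sh [[ 0.563 -0.224]]
sh [[ 0.711 -0.244]]
sh [[0.616 0.369]]
sh [[0.761 0.305]]
(0.45, -0.25) [-36.  12.  74.  -0.  94.  54.]
(0.45, 0.05) [-1.  6. 81. -0. 93. 89.]
(0.45, 0.3) [ 27.  14.  71.  -0.  95. 117.]
(0.5, 0.1) [ 5. 11. 75. -0. 94. 95.]
[[ 9.34204574e-01  3.56737653e-01 -2.45057387e-04]
 [ 3.56737728e-01 -9.34204175e-01  8.67733451e-04]
 [ 8.06195609e-05 -8.98061774e-04 -9.99999593e-01]]
```

```bash
python3 - <<'E'
from h import *
for i,p in enumerate([(.5,-.22),(.5,.22)]):
    arm.move_to([*p,.42],R(0)); c,im=shot("wrist",f"w{i}")
    np.savez(f"pics/w{i}.npz",K=c[0],k=c[1],T=c[2])
    print(arm.current_t())
cs=[]
for i in (0,1):
    d=np.load(f"pics/w{i}.npz"); c=(d["K"],float(d["k"]),d["T"]); cs.append(ortho(c,cv2.imread(f"pics/w{i}.png"),.25,.83,(-.55,-.1)[i],(.1,.58)[i],.04,850))
cv2.imwrite("pics/o0.png",cs[0]);cv2.imwrite("pics/o1.png",cs[1])
print(cs[0].shape,cs[1].shape)
E
```

```text
2.025
3.6917
(492, 552, 3) (492, 578, 3)
```

View pics/o0.png

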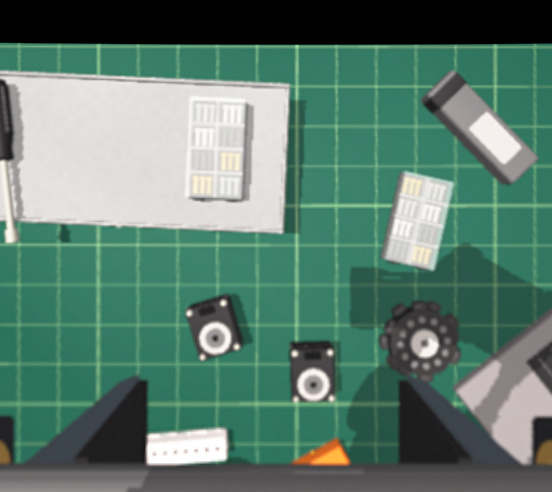

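View pics/o1.png

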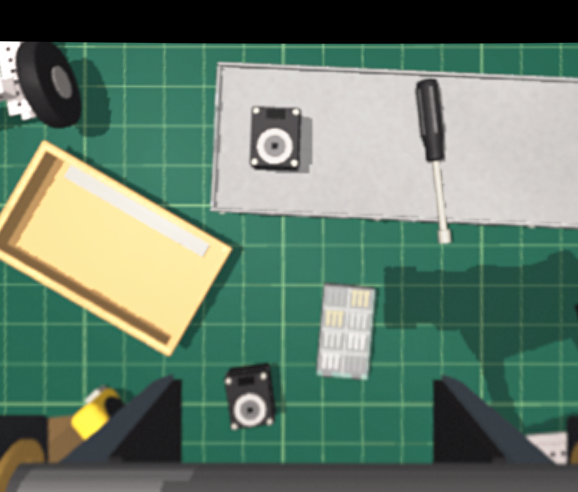

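o0 (right half): case0 is at (217,148), a case at (418,220), motors at (215,328) and (314,372), the wheel at (422,341), the grey gadget (not a case) at (480,128) and the orange look-alike at (325,455).
o1 (left half): motor0 is at (275,138), the driver handle at (430,120), a case at (347,332), a motor at (251,397), and the tray centre near (117,247) with a grey strip lying in it.
That makes 3 motors and 2 cases, with every cap facing the robot. Next I'll measure each from directly above, crops in one montage.

```bash
cat >> h.py <<'E'
def look(xy,ztop,yaw,zt=None,w=.11,name=None):
    """camera right above xy; returns ortho crop (2 px/mm) at ztop, its centre = xy"""
    d=.08*np.array([np.cos(np.radians(yaw)),np.sin(np.radians(yaw))])
    p=[xy[0]-d[0],xy[1]-d[1],zt or ztop+.12]
    arm.move_to(p,R(yaw)); arm.sleep(.2)
    c,im=shot("wrist"); o=ortho(c,im,xy[0]-w,xy[0]+w,xy[1]-w,xy[1]+w,ztop,2000)
    if name: cv2.imwrite(f"pics/{name}.png",o)
    return o
def fit(o,xy,kind,w=.11):
    """minAreaRect of the blob nearest the crop's centre -> x,y,yaw of long axis (deg, about x), sizes"""
    hsv=cv2.cvtColor(o,cv2.COLOR_BGR2HSV); H,S,V=cv2.split(hsv)
    green=((H>60)&(H<100)&(S>90))
    if kind=="motor": m=(V<95)&~green
    else: m=~green
    m=m.astype(np.uint8)*255
    if kind=="motor": m=cv2.morphologyEx(m,cv2.MORPH_CLOSE,np.ones((9,9)))
    m=cv2.morphologyEx(m,cv2.MORPH_OPEN,np.ones((9,9)))
    cs=[k for k in cv2.findContours(m,cv2.RETR_EXTERNAL,cv2.CHAIN_APPROX_NONE)[0] if cv2.contourArea(k)>3000]
    n=o.shape[0]/2
    k=min(cs,key=lambda k:np.hypot(*(np.array(cv2.minAreaRect(k)[0])-n)))
    r=cv2.minAreaRect(k); b=cv2.boxPoints(r)
    cv2.polylines(o,[np.int32(b)],1,(0,0,255),1)
    e=b[1]-b[0],b[2]-b[1]; L=[np.hypot(*v) for v in e]; v=e[int(L[1]>L[0])]
    dx,dy=-v[1],-v[0]
    yaw=(np.degrees(np.arctan2(dy,dx))+90)%180-90
    return np.array([xy[0]+(n-r[0][1])/2000,xy[1]+(n-r[0][0])/2000]),yaw,np.array(sorted(L))/2
E
python3 - <<'E'
from h import *
res={};os_=[]
o1=lambda u,v,y1:(.83-v/850,y1-u/850)
P=[("motor",o1(275,138,.58),.098,90),("driver",o1(430,120,.58),.075,0),("case0",o1(217,148,.1),.084,0),
   ("case",o1(418,220,.1),.024,0),("motor",o1(314,372,.1),.038,90),("motor",o1(251,397,.58),.038,90)]
for k,xy,z,yaw in P:
    o=look(xy,z,yaw)
    try: print(k,np.round(xy,3),*fit(o,xy,k))
    except Exception as e: print(k,np.round(xy,3),e)
    os_.append(cv2.resize(o,(266,266)))
cv2.imwrite("pics/mont.png",np.vstack([np.hstack(os_[:3]),np.hstack(os_[3:])])); print(arm.current_t())
E
```

```text
motor [0.668 0.256] [0.65926014 0.25179475] -1.8778763 [51.144653 62.1961  ]
driver [0.689 0.074] [0.66082354 0.07436766] -90.0 [162.49997 218.99997]
case0 [ 0.656 -0.155] [ 0.64511734 -0.13803318] 87.638626 [160.13196 191.70303]
case [ 0.571 -0.392] [ 0.56986888 -0.39884758] -12.994614 [ 64.01001 112.39228]
motor [ 0.392 -0.269] [ 0.3918268 -0.2762989] 1.7357025 [36.33181 54.56587]
motor [0.363 0.285] [0.36252988 0.28003739] 7.883133 [36.597008 54.99076 ]
13.5417
```

View pics/mont.png

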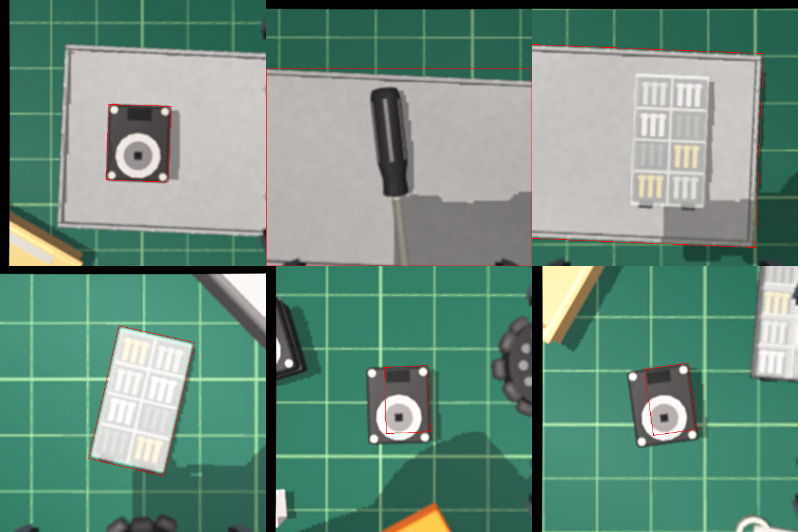

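The crops show a good fit on motor0 and the far case. The bench-motor fits need the non-green mask, because the sheen on the block fooled the dark mask. The driver handle runs from (385,90) to (395,193) in the montage. Driver first.

```bash
cat >> h.py <<'E'
def pick(xy,z,yaw,pre,hi=.2):
    arm.grip(pre); arm.move_to([*xy,max(z+.07,.09)],R(yaw)); arm.move_l([*xy,z],feed=.12)
    arm.grip(0.0); w=arm.current_width(); arm.move_l([*xy,hi],feed=.25); print("width",round(w,4),"held",round(arm.current_width(),4)); return w
def place(xy,z,yaw,op,hi=.2):
    arm.move_to([*xy,hi],R(yaw)); arm.move_l([*xy,z+.03],feed=.2); arm.move_l([*xy,z],feed=.05); arm.sleep(.2)
    print("F",np.round(arm.current_force(),1)); arm.grip(op); arm.sleep(.2); arm.move_l([*xy,hi],feed=.25)
def find(xy,kind,ztop,yaw,name=None):
    for _ in range(2):
        o=look(xy,ztop,yaw); r=fit(o,xy,kind); print(kind,np.round(r[0],4),round(r[1],1),r[2].round(1)); 
        if np.hypot(*(r[0]-xy))<.02: break
        xy=r[0]
    if name: cv2.imwrite(f"pics/{name}.png",o)
    return r
E
python3 - <<'E'
from h import *
pick((.675,.081),.064,5.6,.06,.22)
c,im=shot("wrist"); 
place((.547,.494),.012,60.6,.05,.22)
o=look((.53,.46),.02,0,zt=.25,w=.16)
cv2.imwrite("pics/mont2.png",np.hstack([im[:,:], cv2.resize(o,(400,400))])[:, ::1][:, 240:]); print(arm.current_t())
E
```

```text
width 0.0256 held 0.0258
F [-0.5  0.1 -1. ]
24.2833
```

View pics/mont2.png

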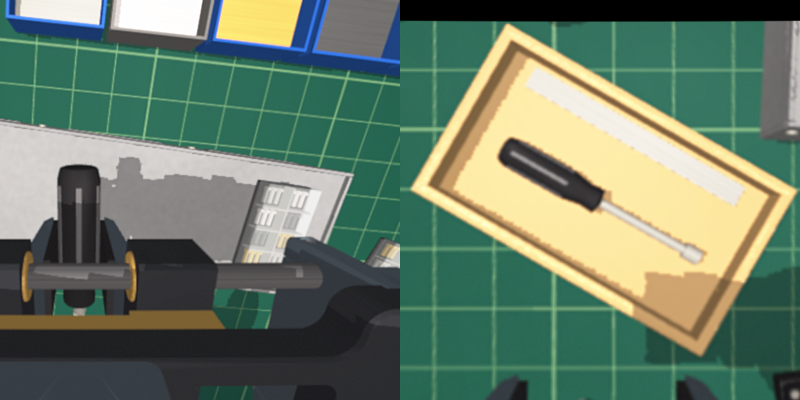

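Driver is in the tray, at (505..700, 140..255) in the right panel. Now the motors.

```bash
cat >> h.py <<'E'
M0=np.array([.6593,.2518]); TH=-2.1
def slot(k): return M0-k*.058*np.array([np.sin(np.radians(-TH)),np.cos(np.radians(TH))])
def motor(xy,k):
    r=find(xy,"bench",.038,90)
    if not(abs(r[2][0]-52)<5 and abs(r[2][1]-64)<5): raise SystemExit("bad fit")
    w=pick(r[0],.007,90+r[1],.088)
    if w<.055: raise SystemExit("missed")
    place(slot(k),.0675,90+TH,.088)
E
python3 - <<'E'
from h import *
motor(np.array([.3625,.284]),1)
o=look(slot(.5),.098,90,name="s1"); print(fit(o.copy(),slot(.5),"motor"),slot(1)); print(arm.current_t())
E
```

```text
bench [0.358  0.2867] 6.9 [51.9 64. ]
width 0.0639 held 0.0637
F [ 0.2  0.7 -1.1]
(array([0.6628752 , 0.25088377]), np.float32(-2.0700302), array([51.8276  , 54.669113], dtype=float32)) [0.65717466 0.19383895]
34.5917
```

View pics/s1.png

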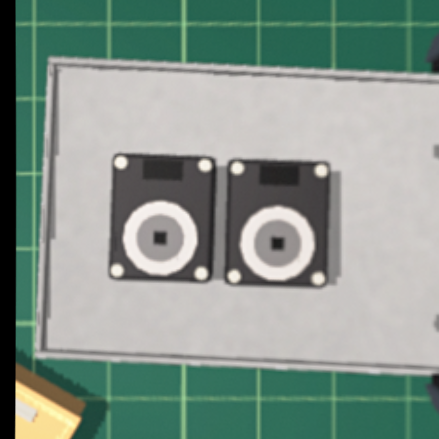

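The two motors stand square, side by side, with caps to the robot at (160,238) and (277,243), a 58.5 mm pitch. Next the other two.

```bash
python3 - <<'E'
from h import *
motor(np.array([.449,-.147]),2)
motor(np.array([.392,-.272]),3)
print(arm.current_t())
# re-measure case0 up close and the row
o=look((.651,-.159),.084,0,name="c0"); o2=look(slot(2),.098,90)
cv2.imwrite("pics/mont3.png",np.hstack([o2[20:420],o[20:420]])[:, :800] if 0 else cv2.resize(np.hstack([o2,o]),(800,400)))
E
```

```text
bench [ 0.4492 -0.1347] 0.0 [195.5 219.5]bad fit
```

```bash
sed -i 's/    else: m=~green/    else: m=~green\&(o.max(2)>3)/; s/o=look(xy,ztop,yaw); r=fit/o=look(xy,ztop,yaw,w=.08); r=fit/' h.py
python3 - <<'E'
from h import *
try:
    motor(np.array([.449,-.147]),2)
    motor(np.array([.392,-.272]),3)
except SystemExit as e: print(e)
print(arm.current_t())
o=look((.651,-.159),.084,0,name="c0"); o2=look(slot(2),.098,90)
cv2.imwrite("pics/mont3.png",cv2.resize(np.hstack([o2,o]),(800,400)))
E
```

```text
bench [ 0.4357 -0.1262] 16.3 [54.7 63.5]
bench [ 0.435  -0.1257] 16.2 [53.2 63.9]
width 0.0638 held 0.0638
F [ 0.4 -1.1 -2.2]
bench [ 0.3876 -0.2686] 1.6 [51.2 62.7]
width 0.0638 held 0.0637
F [-0.2 -0.4 -1.9]
54.6333
```

View pics/mont3.png

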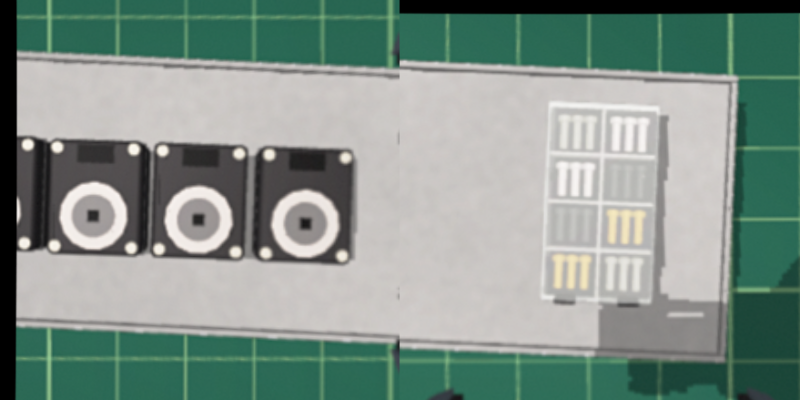

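The row is neat, with caps at (93,215), (198,219) and (305,223). Case0's corners are at (549,102), (659,106), (651,303) and (542,298), giving a centre of about (0.650,-0.159) and a yaw of about -2.2°. Now the cases.

```bash
python3 - <<'E'
from h import *
C0=np.array([.6498,-.1591])
ims=[]
for i,xy in enumerate([np.array([.445,.168]),np.array([.570,-.398])]):
    r=find(xy,"bench",.024,0)
    if not(abs(r[2][0]-62)<5 and abs(r[2][1]-110)<6): raise SystemExit("bad fit")
    w=pick(r[0],.004,r[1],.088,.22)
    if w<.055: raise SystemExit("missed")
    place(C0,.0895+.024*i,-2.2,.085,.22)
    ims.append(look((.651,-.159),.108+.024*i,0)); print(arm.current_t())
cv2.imwrite("pics/mont4.png",cv2.resize(np.hstack(ims),(800,400)))
E
```

```text
bench [0.4349 0.1714] -5.0 [ 63.  111.5]
width 0.0616 held 0.062
F [-0.8  0.4 -1.9]
67.5333
bench [ 0.5698 -0.3988] -13.4 [ 64.3 112.2]
width 0.0617 held 0.0619
F [ 0.   0.3 -1. ]
76.45
```

View pics/mont4.png

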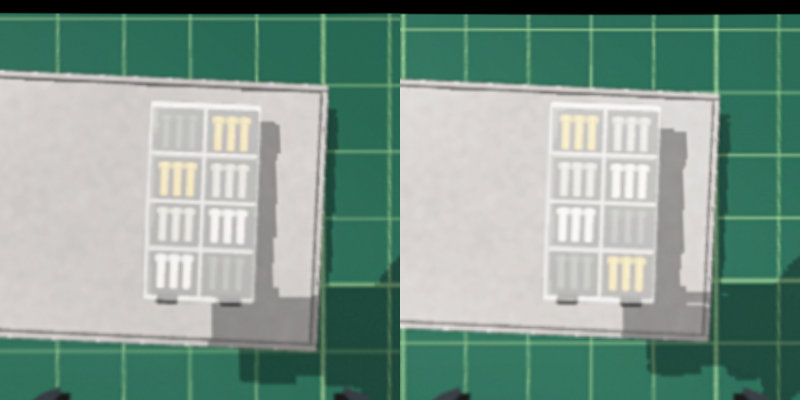

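Both stacked cases have corners within about 3 px (under 2 mm) of case0's, so the pile is flush. I'll retreat and take a final overall check.

```bash
python3 - <<'E'
from h import *
o=look(slot(1.5),.098,90,zt=.26,w=.15)
arm.move_to([.223,-.584,.3],R(20)); arm.sleep(.5)
_,a=shot("scene","sceneF"); _,b=shot("side","sideF")
cv2.imwrite("pics/fin.png",np.vstack([np.hstack([cv2.resize(o,(300,300)),a[70:370,90:590]]),np.hstack([b[80:380,:],np.zeros((300,160,3),np.uint8)])])); print(arm.current_t(),arm.current_force())
E
```

```text
81.225 [ 0.44848929  0.50444387 -0.40616244]
```

View pics/fin.png

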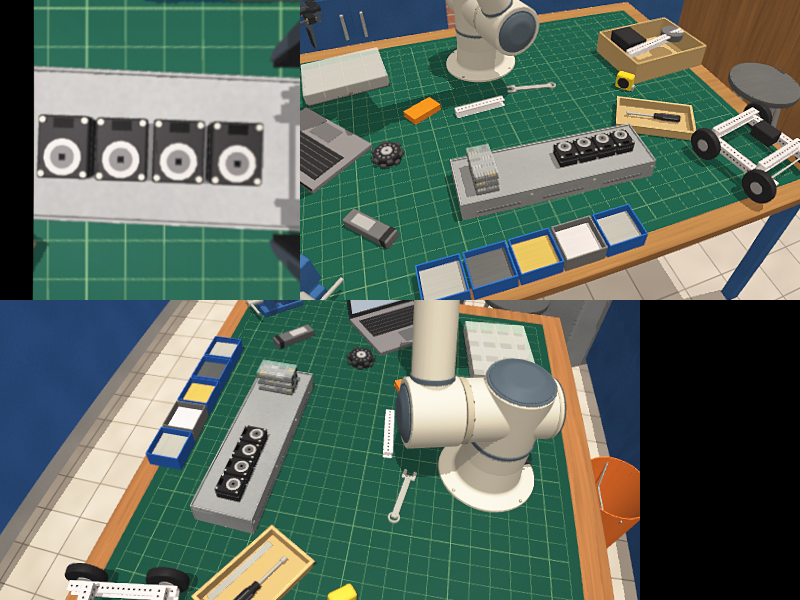

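The last check shows four motors in an even row, three cases stacked flush, the driver in the tray and the wheel where it was. No loose motor or case is left on the bench.

```bash
python3 -c "
from rig import arm
arm.sign_off(); print(arm.current_t())"
```

```text
the job is handed in; nothing more can be done
the job is handed in; nothing more can be done
```

The bench is packed and the job was handed in at about 81 s of the 210 s allowed.

- **Driver:** it lies in the tan tray.
- **Motors:** there were three loose ones. They now stand to the right of motor0 in one straight row, caps to the robot, at about 58 mm pitch (roughly 6 mm gaps).
- **Cases:** there were two loose ones. They are stacked on case0 with edges flush to within about 2 mm, lids up.
- **Left alone:** the wheel and the orange look-alike were not touched.

The last overhead, scene and side pictures agreed with all of this. The early bench-motor fits and one motor search failed because of mask errors, and I fixed those before any grasp. I saw no sign that a motor had been knocked aside.

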